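# Charge the tumbler bowl with ceramic media and start it

## Robot

A 6-joint arm with a two-finger parallel gripper is mounted at the origin on the work surface. World frame = base frame: x ahead of the robot, y to its left, z up, the work surface at z = 0. Lengths are in m, angles in rad, forces in N, time in s.
With the tool pointing down it reaches from about 0.325 to 0.775 m from the base axis. Payload 5.5 kg.
Tool frame: the origin (TCP) lies between the finger pads; the fingertips stand 8 mm ahead of it and the grasp point (between the pads) lies 11 mm behind it (tcp_to_tips is the distance from the TCP to the fingertips, in m); z points along the fingers, y is the line along which they close (so a half turn about z gives the same grasp; the last joint's range is limited). The gripper opens to 88 mm and grips with 3 to 60 N. Pads are 20 mm wide; open, the fingers measure 115 mm over their backs; the gripper's body (75 mm by 178 mm) begins 61 mm behind the grasp point.
Start: joints at [-1.277, 0.091, 1.231, -0, 1.82, -0.057], TCP at [0.206, -0.563, 0.231] pointing down, gripper open.
Joint ranges: [-2.87, 2.87], [-0.86, 2.18], [0.17, 2.46], [-1.51, 4.65], [0.06, 2.69], [-2.65, 2.65]. Speed limits (rad/s): [2.57, 2.57, 3.01, 3.14, 3.14, 3.14].

## Interface

Orientations are given as a unit quaternion [w, x, y, z].
In Python, from bench import * gives the robot as it stands. Calls block until the motion is done:
- move_to(position, orientation): joint-space move of the TCP to a pose.
- move_l(position, speed=0.15, orientation=None): straight line of the TCP; orientation=None keeps the orientation; speed is the mean speed in m/s.
- movej(angles): joint-space move.
- gripper_open() and close(): open the fingers fully, or close them until they stop; the grip force is fixed at half the most.
- hold(seconds).
- inverse_kinematics(position, orientation): joint angles nearest the present ones, or None.
- state(): the state.
- get_image(name): name is "side" or "top" or "wrist"; returns a dict with "frame" (420x560x3 uint8, blue, green, red), "depth" (420x560 float32, m along the optical axis (not along the pixel's ray), 0 where there is no reading), "camera_matrix" (3x3 intrinsics, pixels), "k1" (the pictures are not rectified: a ray, as slopes to the right and down, at radius r is drawn at 1 + k1 r^2 times it, then the intrinsics apply), "view" (4x4, takes a point from world to camera coordinates). Camera axes: x right, y up, looking along -z (the intrinsics and any distortion apply to the point x, -y, -z); pixel columns grow to the right and rows downward; lengths in m; the calibration is good to about 2 mm. A picture is of the moment at which its call begins.
A pose or a line that the arm cannot do raises IKError and nothing moves.
- job_done(): hands the job in; it is judged then, once.
The state is a dict: "time": time; "joint_pos": joint angles; "dq": joint speeds; "joint_torque": joint torques, N m; "ee_pos": TCP position; "ee_rot": TCP orientation; "ft_force": force on the tool from outside, world axes, zero at the start; "moment": the same for the moment, N m; "finger_gap": finger opening in m; "finger_force": force on a finger pad.
Only numpy, scipy, OpenCV 4.12 (cv2) and the standard library are available. Lean on these libraries where they do the work, as an engineer would, in place of code of your own. Each camera call takes 0.05 s, during which the arm holds its last target. There are 200 camera calls.

## Task

Lift the tumbler bowl off its drive by the arched handle and stand it on the soldering board, then use the scoop to shift every piece of ceramic media from the black tray into the bowl. Lay the scoop flat on its cork mat, put the loaded bowl upright back inside the ring on the drive and, with the bowl home, press the start button fully down. Do not pick media out of the tray with the gripper (a piece that falls outside may be picked up), do not tip the bowl, and leave the other things on the bench where they are.

Things in the scene. Friction and masses are not known exactly. Their poses are not given: they have to be found in the camera images.
- drive_seat (a point): Bowl's place on the fixed grey tumbler drive (250 mm x by 190 mm y, flat top 120 mm up; it and the board stand left and middle, either way round). Centre of the plate inside the locating ring (inner radius 75, outer 80, 10 mm high), at the top's level, 30 mm to +x of the drive's middle; x points away from the button. The bowl's base has 8 mm play; any yaw.
- start (a joint): Start button on the drive's top: spring push button going straight down, value 0 (up) to 0.005 m (fully down), 4 N at the bottom, springs back. 
- start_top (a point): Centre of the top face of the start button (grey, 24 mm across, in a black 40 mm collar 12 mm high; the face stands 17 mm over the drive's top). 132 mm to -x of the drive seat, so about 58 mm clear of the seated bowl's rim.
- bowl: Loose grey tumbler bowl, about 0.4 kg: base radius 66 mm, rim radius 76 mm, 75 mm high, wall 5 mm, inner floor 8 mm up. Origin: centre of its underside; z up. A stiff arched handle stands over it in its y-z plane: 8 mm rods rise from the rim at y = +-77 mm to a grip bar over the middle.
- bowl_grip (a point): Middle of the bowl handle's black grip bar: 80 mm long along the bowl's y, 14 mm wide (bowl x), 18 mm high, on the bowl's axis 152 mm above its underside (272 mm above the bench when seated). Grip it across the 14 mm from above.
- board_top (a point): Centre of the top face of the fixed beige-grey soldering board with scorch marks, 220 mm (x) by 190 mm (y), 10 mm thick.
- tray: Fixed black media tray. Origin: centre of its underside. Inner floor 170 mm (x from -85 to +85 mm) by 100 mm (y), 4 mm above the bench; walls 4 mm thick, three upright and 36 mm high; the +x one, away from the robot, is 45 mm high and leans out 12 degrees from upright, for scooping against. At first the media lie at x from -16 to +85 mm, so the near end is free to set the scoop in.
- scoop: Loose aluminium scoop, 0.09 kg. Origin: centre of the blade's underside; x to the open mouth, z up. Blade x from -40 to +40 mm, 62 mm wide over all, floor 1.5 mm thick; sides 24 mm high up to x = +20, then 13 mm to x = +38; back 30 mm high. Handle: wooden bar along x, 78 mm long, 14 mm wide (y), 18 mm high, centred at x = -86, z = 66 mm; pinch it across the 14 mm.
- mat: Fixed cork mat for the scoop, 210 mm (its x) by 90 mm (its y), 3 mm thick. Origin: centre of its underside.
- torch: Bystander: loose black and yellow gas torch, 68 mm foot, 160 mm tall.
- ringbox: Bystander: loose card ring box, 60 x 60 x 48 mm.
- charcoal: Bystander: loose charcoal block, 45 x 75 x 28 mm.
- jar: Bystander: loose small glass jar with steel lid, 40 mm across, 48 mm high.
- spool: Bystander: loose spool of binding wire, 48 mm across, 25 mm high.
- m0_mid (a point): Centre of a loose white ceramic tumbling piece: a rounded pebble, 18 mm across, 14 mm high, 11 g, slippery (friction about 0.3). It may lie either way up or on its side. None if this piece is absent.
- m1_mid (a point): Centre of a loose white ceramic tumbling piece: a rounded pebble, 18 mm across, 14 mm high, 11 g, slippery (friction about 0.3). It may lie either way up or on its side. None if this piece is absent.
- m2_mid (a point): Centre of a loose white ceramic tumbling piece: a rounded pebble, 18 mm across, 14 mm high, 11 g, slippery (friction about 0.3). It may lie either way up or on its side. None if this piece is absent.
- m3_mid (a point): Centre of a loose white ceramic tumbling piece: a rounded pebble, 18 mm across, 14 mm high, 11 g, slippery (friction about 0.3). It may lie either way up or on its side. None if this piece is absent.
- m4_mid (a point): Centre of a loose white ceramic tumbling piece: a rounded pebble, 18 mm across, 14 mm high, 11 g, slippery (friction about 0.3). It may lie either way up or on its side. None if this piece is absent.
- m5_mid (a point): Centre of a loose white ceramic tumbling piece: a rounded pebble, 18 mm across, 14 mm high, 11 g, slippery (friction about 0.3). It may lie either way up or on its side. None if this piece is absent.
- m6_mid (a point): Centre of a loose white ceramic tumbling piece: a rounded pebble, 18 mm across, 14 mm high, 11 g, slippery (friction about 0.3). It may lie either way up or on its side. None if this piece is absent.
- m7_mid (a point): Centre of a loose white ceramic tumbling piece: a rounded pebble, 18 mm across, 14 mm high, 11 g, slippery (friction about 0.3). It may lie either way up or on its side. None if this piece is absent.
- m8_mid (a point): Centre of a loose white ceramic tumbling piece: a rounded pebble, 18 mm across, 14 mm high, 11 g, slippery (friction about 0.3). It may lie either way up or on its side. None if this piece is absent.
- m9_mid (a point): Centre of a loose white ceramic tumbling piece: a rounded pebble, 18 mm across, 14 mm high, 11 g, slippery (friction about 0.3). It may lie either way up or on its side. None if this piece is absent.

How it is judged:
On the way, in this order (a step that is already met when the one before it is completed fails the run):
1. the bowl stands on the soldering board, upright and let go (horizontal distance between bowl and board_top below 0.075 m and z of bowl in the frame of board_top between -0.005 and 0.005 m and angle between bowl's own z axis and vertical below 0.06 rad and linear speed of bowl below 0.02 m/s and contact force between the fingers and bowl below 0.2 N), for 0.2 s.
2. every piece of media is in the bowl while the bowl stands on the board (all of step 1 and horizontal distance between each of m0_mid, m1_mid, m2_mid, m3_mid, m4_mid, m5_mid, m6_mid, m7_mid, m8_mid, m9_mid and bowl below 0.072 m and z of m0_mid in the frame of bowl between 0.004 and 0.072 m and z of m1_mid in the frame of bowl between 0.004 and 0.072 m and z of m2_mid in the frame of bowl between 0.004 and 0.072 m and z of m3_mid in the frame of bowl between 0.004 and 0.072 m and z of m4_mid in the frame of bowl between 0.004 and 0.072 m and z of m5_mid in the frame of bowl between 0.004 and 0.072 m and z of m6_mid in the frame of bowl between 0.004 and 0.072 m and z of m7_mid in the frame of bowl between 0.004 and 0.072 m and z of m8_mid in the frame of bowl between 0.004 and 0.072 m and z of m9_mid in the frame of bowl between 0.004 and 0.072 m), for 0.2 s.
3. the bowl, with all the media, sits upright inside the ring on the drive, let go (horizontal distance between bowl and drive_seat below 0.012 m and z of bowl in the frame of drive_seat between -0.005 and 0.004 m and angle between bowl's own z axis and vertical below 0.06 rad and linear speed of bowl below 0.02 m/s and contact force between the fingers and bowl below 0.2 N and horizontal distance between each of m0_mid, m1_mid, m2_mid, m3_mid, m4_mid, m5_mid, m6_mid, m7_mid, m8_mid, m9_mid and bowl below 0.072 m and z of m0_mid in the frame of bowl between 0.004 and 0.072 m and z of m1_mid in the frame of bowl between 0.004 and 0.072 m and z of m2_mid in the frame of bowl between 0.004 and 0.072 m and z of m3_mid in the frame of bowl between 0.004 and 0.072 m and z of m4_mid in the frame of bowl between 0.004 and 0.072 m and z of m5_mid in the frame of bowl between 0.004 and 0.072 m and z of m6_mid in the frame of bowl between 0.004 and 0.072 m and z of m7_mid in the frame of bowl between 0.004 and 0.072 m and z of m8_mid in the frame of bowl between 0.004 and 0.072 m and z of m9_mid in the frame of bowl between 0.004 and 0.072 m), for 0.2 s.
4. the start button is pressed fully down (value of joint start above 0.004 m).
At the end, for the whole second after the job is handed in: Bowl released, still, upright (0.06 rad), inside the ring (within 12 mm of its centre, 4 mm of its plate) with all present media in it; scoop released, flat on the mat (origin within 80 mm along, 45 mm across of its centre); start button pressed and up again (all of step 3 and x of scoop in the frame of mat between -0.08 and 0.08 m and y of scoop in the frame of mat between -0.045 and 0.045 m and height (world z) of scoop below 0.012 m and angle between scoop's own z axis and vertical below 0.12 rad and linear speed of scoop below 0.02 m/s and contact force between the fingers and scoop below 0.2 N and value of joint start below 0.0015 m); the robot touches nothing.
It fails at once if a piece of media that lies in the tray is touched with the fingers ((contact force between the fingers and m0 above 0.3 N and x of m0_mid in the frame of tray between -0.085 and 0.105 m and y of m0_mid in the frame of tray between -0.05 and 0.05 m and z of m0_mid in the frame of tray below 0.036 m) or (contact force between the fingers and m1 above 0.3 N and x of m1_mid in the frame of tray between -0.085 and 0.105 m and y of m1_mid in the frame of tray between -0.05 and 0.05 m and z of m1_mid in the frame of tray below 0.036 m) or (contact force between the fingers and m2 above 0.3 N and x of m2_mid in the frame of tray between -0.085 and 0.105 m and y of m2_mid in the frame of tray between -0.05 and 0.05 m and z of m2_mid in the frame of tray below 0.036 m) or (contact force between the fingers and m3 above 0.3 N and x of m3_mid in the frame of tray between -0.085 and 0.105 m and y of m3_mid in the frame of tray between -0.05 and 0.05 m and z of m3_mid in the frame of tray below 0.036 m) or (contact force between the fingers and m4 above 0.3 N and x of m4_mid in the frame of tray between -0.085 and 0.105 m and y of m4_mid in the frame of tray between -0.05 and 0.05 m and z of m4_mid in the frame of tray below 0.036 m) or (contact force between the fingers and m5 above 0.3 N and x of m5_mid in the frame of tray between -0.085 and 0.105 m and y of m5_mid in the frame of tray between -0.05 and 0.05 m and z of m5_mid in the frame of tray below 0.036 m) or (contact force between the fingers and m6 above 0.3 N and x of m6_mid in the frame of tray between -0.085 and 0.105 m and y of m6_mid in the frame of tray between -0.05 and 0.05 m and z of m6_mid in the frame of tray below 0.036 m) or (contact force between the fingers and m7 above 0.3 N and x of m7_mid in the frame of tray between -0.085 and 0.105 m and y of m7_mid in the frame of tray between -0.05 and 0.05 m and z of m7_mid in the frame of tray below 0.036 m) or (contact force between the fingers and m8 above 0.3 N and x of m8_mid in the frame of tray between -0.085 and 0.105 m and y of m8_mid in the frame of tray between -0.05 and 0.05 m and z of m8_mid in the frame of tray below 0.036 m) or (contact force between the fingers and m9 above 0.3 N and x of m9_mid in the frame of tray between -0.085 and 0.105 m and y of m9_mid in the frame of tray between -0.05 and 0.05 m and z of m9_mid in the frame of tray below 0.036 m)).
It fails at once if the bowl is tipped over (more than 0.6 rad) (angle between bowl's own z axis and vertical above 0.6 rad).
It fails at once if a bystander (torch, ring box, charcoal, jar, spool) is moved more than 25 mm (distance of any of torch, ringbox, charcoal, jar, spool from where it was at the start of the episode above 0.025 m).
Of m0, m1, m2, m3, m4, m5, m6, m7, m8, m9 only 6 to 10 are there at a start; the rules pass over those that are not, and their reading is None.
At some moment in a run one of bowl, scoop may be knocked a few centimetres aside while the robot is not near it.
It also fails if it takes over 208 s, if anything falls off the work surface, if the arm or the gripper's body presses on something with over 40 N, if the wrist force passes 120 N, or if a joint passes its speed limit or range.

## Working session

There is one attempt and no reset: what is moved stays moved. The work goes in short steps, each a Python script; the robot and the scene stay as the last script left them, time stands still between calls to the robot, and variables do not carry over. Pictures are saved under pics/ and viewed, at most 14 in all, crops included, and the job is handed in when it is done.

```bash
ls; mkdir -p pics
cat > h.py <<'E'
from bench import *
import numpy as np, cv2
def snap(cam,name=None):
    im=get_image(cam)
    if name: cv2.imwrite(f'pics/{name}.png',im['frame'])
    return im
def cloud(im):
    """world xyz per pixel (420x560x3) from depth"""
    K=im['camera_matrix'];h,w=im['depth'].shape
    u,v=np.meshgrid(np.arange(w),np.arange(h))
    p=cv2.undistortPoints(np.stack([u,v],-1).reshape(-1,1,2).astype(np.float64),np.array(K,float),np.array([im['k1'],0,0,0,0.]))[:,0]
    d=im['depth'].reshape(-1)
    c=np.stack([p[:,0]*d,-p[:,1]*d,-d,np.ones_like(d)],0)
    W=(np.linalg.inv(im['view'])@c)[:3].T.reshape(h,w,3)
    W[im['depth']==0]=np.nan
    return W
E
python3 - <<'E'
from h import *
for c in ['top','side']:
    im=snap(c,c+'0'); np.savez(c+'0.npz',**im)
    print(c,np.round(np.linalg.inv(im['view']),2).tolist(),im['k1'],np.array(im['camera_matrix'])[0,0])
print(state())
E
```

```text
pics
top [[0.02, 1.0, -0.06, 0.5], [-1.0, 0.02, -0.02, -0.02], [-0.02, 0.06, 1.0, 1.05], [0.0, 0.0, 0.0, 1.0]] -0.0022830599216633477 400.93791401607314
side [[-0.98, 0.13, -0.12, 0.46], [-0.17, -0.73, 0.67, 0.67], [-0.0, 0.68, 0.74, 0.95], [0.0, 0.0, 0.0, 1.0]] -0.11161870112261368 385.21333126304467
{'time': 0.1, 'joint_pos': array([-1.27671306e+00,  9.17841557e-02,  1.23174608e+00,  2.34560739e-06,
        1.81980122e+00, -5.66878101e-02]), 'dq': array([ 0.00040235, -0.00163936, -0.00473746, -0.00010163,  0.00013949,
       -0.00061464]), 'joint_torque': array([ 2.77870546e-03, -4.47855234e+01, -4.07571423e+01,  7.00639025e-02,
        2.83530360e-02, -1.16258921e-04]), 'ee_pos': array([ 0.20610709, -0.56322472,  0.22963054]), 'ee_rot': array([-8.63417233e-04,  9.84658918e-01,  1.74487991e-01, -1.01824764e-04]), 'ft_force': array([0.61731697, 0.32731506, 0.73406008]), 'moment': array([0.02047256, 0.03110476, 0.00477501]), 'finger_force': 0.0, 'finger_gap': 0.08775583216141752}
```

View pics/top0.png

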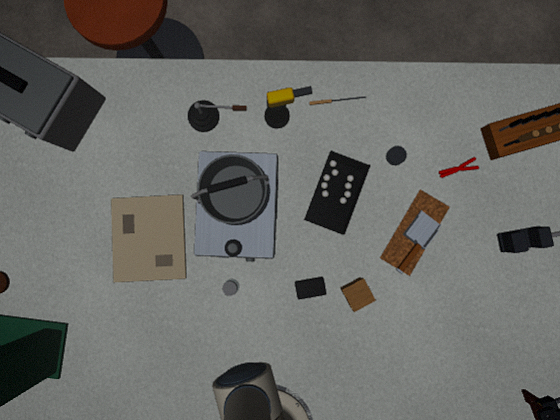

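View pics/side0.png

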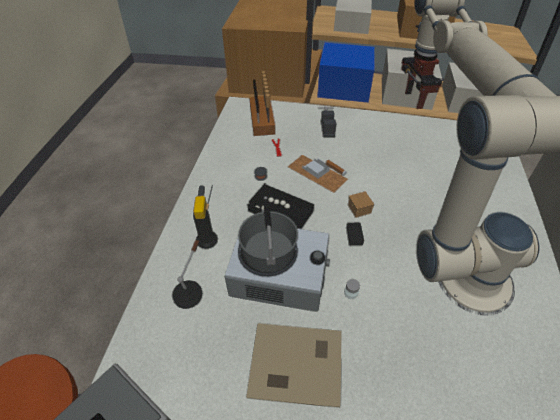

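The top view shows the board at (148,238), the drive with the bowl at (235,190) and its button at (233,247), and the tray at (337,192) with 7–8 media. The scoop is on its mat at (415,235), with the blade to the upper right. Next I'll measure these with depth.

Run:
```python
from h import *
im=dict(np.load('top0.npz'));W=cloud(im);f=im['frame'].astype(int);z=W[...,2]
hsv=cv2.cvtColor(im['frame'],cv2.COLOR_BGR2HSV)
def box(m,r):
    M=np.zeros(m.shape,bool);a,b,c,d=r;M[b:d,a:c]=m[b:d,a:c]
    n,l,s,_=cv2.connectedComponentsWithStats(M.astype(np.uint8));k=1+np.argmax(s[1:,4]);return l==k
def rep(n,M):
    P=W[M];P=P[~np.isnan(P).any(1)];r=cv2.minAreaRect(P[:,:2].astype(np.float32)*1000)
    print(n,len(P),'c',np.round(r[0],1),'size',np.round(r[1],1),'ang',round(r[2],2),'zmed',np.round(np.median(P[:,2])*1000,1),'mean',np.round(P.mean(0)*1000,1));return P
rep('drive',box(abs(z-.12)<.006,(180,140,290,270)))
rep('board',box(abs(z-.01)<.005,(100,185,192,290))) 
rep('button',box((z>.126)&(z<.15),(215,235,252,260)))
rep('grip',box((z>.262)&(z<.30),(180,150,290,230)))
rep('bowl rim+',box((z>.185)&(z<.21),(180,140,290,240)))
rep('trayrim',box((z>.026)&(z<.06),(295,140,380,245)))
rep('traydark',box((hsv[...,2]<60),(295,140,380,245)))
rep('mat(hue)',box((hsv[...,0]<20)&(hsv[...,1]>90)&(z<.012),(375,180,455,285)))
rep('matall',box((hsv[...,0]<20)&(hsv[...,1]>60)|(z>.01),(375,180,455,285)))
rep('handle',box((z>.05),(375,180,455,285)))
rep('blade',box((hsv[...,1]<70)&(z>.0),(375,180,455,285)))
rep('bladerim',box((z>.012)&(z<.045),(375,180,455,285)))
m=((hsv[...,2]>110)&(hsv[...,1]<60)); M=np.zeros_like(m);M[155:225,310:366]=m[155:225,310:366]
n,l,s,c=cv2.connectedComponentsWithStats(M.astype(np.uint8))
for k in range(1,n):
    if s[k,4]>8: print('media',np.round(c[k]),s[k,4],np.round(np.nanmean(W[l==k],0)*1000))
for n,r in dict(torch=(255,80,320,130),jar=(215,275,245,300),char=(290,275,330,302),ringb=(338,275,378,314),spool=(382,143,410,168),thirdh=(185,95,250,133)).items():
    rep(n,box(z>.015,r))
    print(np.nanmax(z[r[1]:r[3],r[0]:r[2]]))
```

```text
drive 3883 c [571.6  84.6] size [185.7 244.3] ang 89.1 zmed 120.4 mean [541.1  77.9 120.4]
board 6042 c [486.2 324.4] size [220.9 191.4] ang 4.15 zmed 10.4 mean [485.2 323.4  10.4]
button 233 c [469.6  87.3] size [36.7 37.3] ang 0.5 zmed 133.7 mean [469.7  86.2 135.5]
grip 418 c [598.4  83.4] size [ 14.3 129.7] ang 16.07 zmed 280.5 mean [597.6  82.8 278.4]
bowl rim+ 327 c [641.2  95.1] size [ 62.  146.6] ang 14.79 zmed 194.5 mean [647.4 100.5 193.6]
trayrim 545 c [ 611.9 -164.5] size [108.3 189.8] ang 70.19 zmed 36.8 mean [ 628.9 -173.6   37. ]
traydark 2803 c [ 610.7 -163.4] size [107.  188.4] ang 70.09 zmed 5.4 mean [ 608.9 -165.9   10.9]
mat(hue) 1538 c [ 512.4 -370. ] size [ 90.1 208. ] ang 59.96 zmed 3.4 mean [ 526.7 -362.6    3.4]
matall 2186 c [ 508.1 -367.4] size [ 91.2 219.5] ang 59.86 zmed 3.8 mean [ 509.2 -360.6   12.9]
handle 242 c [ 452.6 -332.6] size [14.7 88.2] ang 53.69 zmed 77.3 mean [ 452.  -330.7   75.8]
blade 2187 c [ 472.6 -370. ] size [205.2 193.7] ang 89.64 zmed 2.4 mean [ 468.3 -398.     5. ]
bladerim 91 c [ 530.6 -358.7] size [27.5 86.8] ang 75.32 zmed 24.3 m
[... 481 characters left out ...]
edia [343. 200.] 22 [ 592. -180.   17.]
torch 908 c [813.  -34.4] size [ 47.8 109.5] ang 5.13 zmed 155.9 mean [810.9 -21.1 126.8]
0.16604568761458116
jar 216 c [365.7 101.5] size [36.6 36.7] ang 2.77 zmed 47.3 mean [367.3 101.2  43.3]
0.053073061413549505
char 538 c [366.9 -99.7] size [45.6 75. ] ang 11.78 zmed 27.9 mean [367.6 -99.5  27.7]
0.033108532806951585
ringb 692 c [ 355.6 -217.7] size [62.6 61.9] ang 28.76 zmed 47.8 mean [ 357.2 -216.3   46.7]
0.05367168664168687
spool 252 c [ 712.3 -318.3] size [47.4 42.5] ang 4.47 zmed 25.5 mean [ 712.2 -317.7   25.5]
0.029891387598143915
thirdh 773 c [821.5 152. ] size [ 81.9 156.9] ang 15.31 zmed 32.2 mean [806.6 171.7  45.4]
0.10308378628395132
```

Run:
```python
import cv2
a=cv2.imread('pics/top0.png')[135:310,290:460]
cv2.imwrite('pics/crop1.png',cv2.resize(a,None,fx=3.3,fy=3.3,interpolation=cv2.INTER_CUBIC))
```

```text
(no output)
```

View pics/crop1.png

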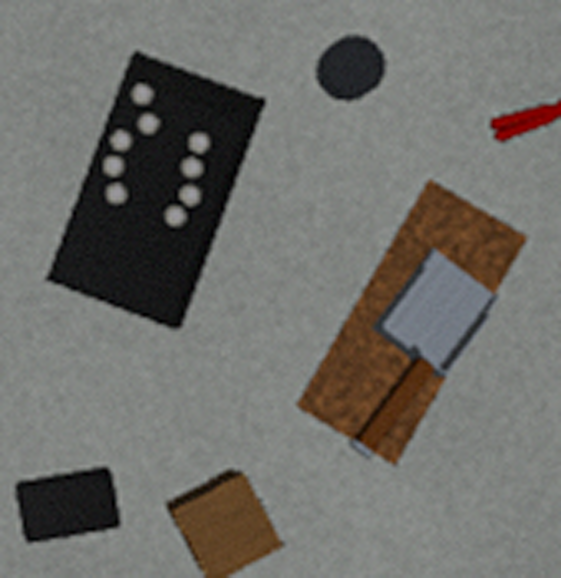

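Top crop: there are 9 media in two columns. The tray's far end is at the top right (yaw about -20°). The scoop's handle end is at crop (365,445) and its mouth is at (465,270). I'll check IK for scooping and pouring, then choose the bowl's yaw on the board.

```bash
cat >> h.py <<'E'
from scipy.spatial.transform import Rotation as R
D=np.pi/180
def q(Rm): 
    x=Rm.as_quat(); return [x[3],x[0],x[1],x[2]]
def down(yaw,flip=0):
    """tool down, closing axis (tool y) along world yaw"""
    return q(R.from_euler('z',yaw+flip*np.pi-np.pi/2)*R.from_euler('x',np.pi)) 
SH=np.array([-.086,0,.055])   # TCP in the scoop frame when held
def scoop(ref,yaw,pitch,flip,at=(0.04,0,0)):
    """TCP pose so that scoop-frame point `at` is at world ref; pitch>0 mouth down"""
    S=R.from_euler('z',yaw)*R.from_euler('y',pitch)
    p=np.array(ref)+S.apply(SH-np.array(at))
    T=S*R.from_euler('x',np.pi)*R.from_euler('z',flip*np.pi)
    return p,q(T)
E
python3 - <<'E'
from h import *
T=np.array([.607,-.1624]);ty=-19.9*D
def loc(x,y,z): return [*(T+R.from_euler('z',ty).apply([x,y,0])[:2]),z]
for fl in (0,1):
    for nm,(ref,yaw,p) in dict(pick=((.522,-.381,.003),-36*D,0),e30=(loc(-.03,.018,.005),ty,.5),flat=(loc(.085,.018,.005),ty,0),up=(loc(.09,.018,.03),ty,-.35),hi=(loc(0,0.018,.15),ty,-.35)).items():
        at=(0,0,0) if nm=='pick' else (.04,0,0)
        j=inverse_kinematics(*scoop(ref,yaw,p,fl,at)); print(fl,nm,None if j is None else np.round(j,2))
B=np.array([.486,.3244])
for fl in (0,1):
    for yd in (-60,-20,0,20,34,60,100,140,180,230):
        yaw=yd*D; r=[]
        for p in (-.35,.3,.6,.9,1.1):
            ref=[*(B-.03*np.array([np.cos(yaw),np.sin(yaw)])),.01+.075+.0]
            j=inverse_kinematics(*scoop(ref,yaw,p,fl)); r.append(None if j is None else np.round(j,1).tolist())
        print(fl,yd,r)
E
```

```text
0 pick [-0.69  0.02  1.61 -0.    1.51  1.51]
0 e30 [-0.29  0.33  1.24  0.03  2.07  1.63]
0 flat [-0.28  0.1   1.53 -0.    1.52  1.64]
0 up [-0.27 -0.21  1.9  -0.03  1.1   1.66]
0 hi [-0.25 -0.53  1.93 -0.04  1.4   1.67]
1 pick [-0.69  0.02  1.61 -0.    1.51 -1.63]
1 e30 [-0.29  0.33  1.24  0.03  2.07 -1.51]
1 flat [-0.28  0.1   1.53 -0.    1.52 -1.51]
1 up [-0.27 -0.21  1.9  -0.03  1.1  -1.48]
1 hi [-0.25 -0.53  1.93 -0.04  1.4  -1.47]
0 -60 [None, None, None, None, None]
0 -20 [None, [0.6, -0.0, 1.5, 0.2, 1.9, 2.5], [0.4, 0.2, 1.3, 0.5, 2.1, 2.5], [0.3, 0.4, 1.1, 0.7, 2.3, 2.5], [0.3, 0.6, 1.0, 0.9, 2.4, 2.6]]
0 0 [[0.9, -0.5, 2.0, -0.3, 1.4, 2.5], [0.6, -0.0, 1.5, 0.2, 1.9, 2.2], [0.5, 0.3, 1.2, 0.3, 2.2, 2.2], [0.4, 0.6, 0.9, 0.5, 2.5, 2.2], [0.4, 0.7, 0.7, 0.7, 2.6, 2.4]]
0 20 [[0.7, -0.7, 2.2, -0.1, 1.4, 1.9], [0.5, -0.0, 1.5, 0.1, 2.0, 1.8], [0.5, 0.3, 1.2, 0.1, 2.3, 1.8], [0.5, 0.6, 0.8, 0.2, 2.6, 1.8], None]
0 34 [[0.5, -0.8, 2.2, 0.0, 1.4, 1.4], [0.5, -0.0, 1.5, -0.0, 2.0, 1.5], [0.5, 0.3, 1.2, -0.0, 2.3, 1.5], [0.5, 0.6, 0.8, -0.1, 2.6, 1.5], None]
0 60 [[0.1, -0.6, 2.1, 0.
[... 1558 characters left out ...]
.5, -0.0, 1.5, -0.0, 2.0, -1.6], [0.5, 0.3, 1.2, -0.0, 2.3, -1.6], [0.5, 0.6, 0.8, -0.1, 2.6, -1.7], None]
1 60 [[0.1, -0.6, 2.1, 0.3, 1.4, -2.5], [0.5, -0.0, 1.5, -0.2, 1.9, -2.2], [0.6, 0.3, 1.2, -0.3, 2.2, -2.1], [0.7, 0.6, 0.9, -0.5, 2.5, -2.2], [0.7, 0.8, 0.7, -0.7, 2.6, -2.4]]
1 100 [None, None, None, None, None]
1 140 [[0.2, 0.4, 1.1, 0.3, 1.8, 2.5], None, None, None, None]
1 180 [[0.4, 0.8, 0.6, 0.1, 2.1, 2.0], [0.5, 0.1, 1.3, -0.1, 1.4, 2.1], [0.6, -0.1, 1.6, -0.4, 1.2, 2.2], [0.8, -0.4, 1.9, -0.7, 1.0, 2.5], None]
1 230 [[0.6, 0.9, 0.4, -0.1, 2.1, 1.3], [0.5, 0.1, 1.3, 0.1, 1.4, 1.2], [0.5, -0.2, 1.7, 0.2, 1.1, 1.1], [0.4, -0.5, 2.0, 0.5, 0.9, 0.9], [0.3, -0.7, 2.2, 0.8, 0.8, 0.6]]
```

```bash
cat >> h.py <<'E'
def grab(p,yaw,flip,tcpz,hover=.09):
    o=down(yaw,flip); move_to([p[0],p[1],tcpz+hover],o); move_l([p[0],p[1],tcpz],.1); close()
    s=state(); print('gap',s['finger_gap'],'ff',s['finger_force'],'t',s['time']); return o
E
python3 - <<'E'
from h import *
o=None
for fl in (0,1):
    for p,y in (((.5984,.0834,.35),16*D),((.486,.3244,.35),0)):
        j=inverse_kinematics(p,down(y,fl)); print(fl,None if j is None else np.round(j,2))
im=snap('top');W=cloud(im);z=W[...,2];m=(z>.272)&(z<.29);m[:,:180]=0;m[:,290:]=0;m[:140]=0;m[240:]=0
P=W[m];r=cv2.minAreaRect(P[:,:2].astype(np.float32)*1000);print(r)
c=np.array(r[0])/1000; a=r[2] if r[1][0]<r[1][1] else r[2]-90
fl=0 if (lambda j: j is not None and abs(j[5])<1.8)(inverse_kinematics([*c,.35],down(a*D,0))) else 1
print(c,a,fl)
grab(c,a*D,fl,.261)
move_l([c[0],c[1],.36],.12)
print(state()['finger_gap'],state()['ft_force'])
snap('side','lift')
E
```

```text
0 None
0 [ 0.53  0.11  1.    0.    2.04 -2.61]
1 [ 0.08  0.17  0.93 -0.    2.04 -0.2 ]
1 [ 0.53  0.11  1.   -0.    2.04  0.53]
((598.333984375, 83.72325134277344), (14.498503684997559, 108.08306121826172), 16.05238151550293)
[0.59833398 0.08372325] 16.05238151550293 1
gap 0.013946756222705624 ff 29.9989253282547 t 5.025
0.01409774078730824 [ 0.75479994  0.32121487 -4.81619343]
```

View pics/lift.png

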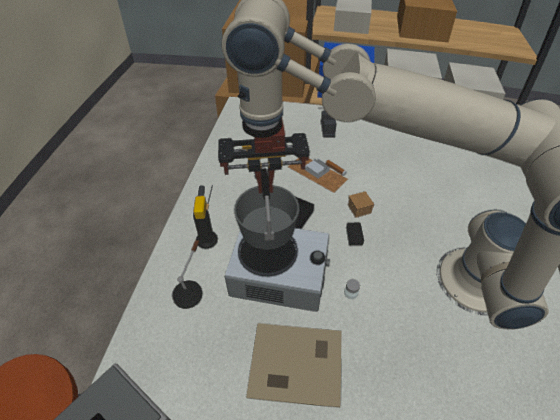

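The bowl hangs upright above the drive, with the bare seat visible at about (268,253). Next I'll carry it to the board.

Run:
```python
from h import *
o=down(0,1)
move_l([.486,.3244,.34],.2,o)
move_l([.486,.3244,.19],.15)
f0=state()['ft_force'][2]
z=.160
move_l([.486,.3244,z],.05)
while z>.147 and state()['ft_force'][2]<f0+1.5:
    z-=.0015; move_l([.486,.3244,z],.03)
print('z',z,state()['ft_force'][2]-f0)
gripper_open(); move_l([.486,.3244,.25],.15)
move_to([.44,-.10,.33],down(0,1))
im=snap('top','board');np.savez('top1.npz',**im)
W=cloud(im);zz=W[...,2]
def rect(m):
    P=W[m];P=P[~np.isnan(P).any(1)];return cv2.minAreaRect(P[:,:2].astype(np.float32)*1000),len(P)
m=(zz>.150)&(zz<.20);m[:,190:]=0;print('bar',rect(m))
u,v=np.meshgrid(np.arange(560),np.arange(420))
m=(abs(zz-.13)<.004)&(abs(u-236)<50)&(abs(v-192)<55);P=W[m];(c,r,)=cv2.minEnclosingCircle(P[:,:2].astype(np.float32)*1000);print('ring',c,r,len(P),P.mean(0))
m=(zz>.06)&(u>370)&(u<460)&(v>180)&(v<290);print('handle',rect(m))
m=(zz>.0735)&(u>370)&(u<460)&(v>180)&(v<290);print('handle',rect(m))
print(state()['time'])
```

```text
z 0.1495 8.195688623486474
bar (((517.000732421875, 460.2811279296875), (942.5739135742188, 374.6752014160156), 14.32435131072998), 6415)
ring (579.8095703125, 103.07463836669922) 118.06412506103516 534 [0.58536576 0.08464112 0.13010084]
handle (((452.6060791015625, -230.07391357421875), (62.07077407836914, 258.4518127441406), 0.931559681892395), 1671)
handle (((452.6060791015625, -230.07391357421875), (62.07077407836914, 258.4518127441406), 0.931559681892395), 1638)
14.8583
```

View pics/board.png

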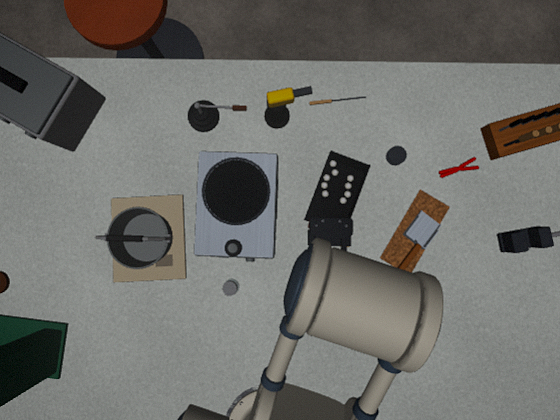

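The bowl stands on the board with its rim centred at (140,238). The dark seat plate is at (236,190), and the scoop hasn't moved. Next I'll get the ring, bar and handle values from saved frames.

Run:
```python
from h import *
im=dict(np.load('top1.npz'));W=cloud(im);z=W[...,2];u,v=np.meshgrid(np.arange(560),np.arange(420))
g=im['frame'].max(2)
m=((g<70)&(abs(u-236)<45)&(abs(v-190)<42)).astype(np.uint8)
cs=max(cv2.findContours(m,0,1)[0],key=cv2.contourArea);(c,r)=cv2.minEnclosingCircle(cs);e=cv2.fitEllipse(cs);print('plate px',c,r,e)
M=np.zeros_like(m);cv2.drawContours(M,[cs],-1,1,-1);P=W[M>0];P=P[abs(P[:,2]-.12)<.004];print(len(P),P.mean(0),(P.max(0)+P.min(0))/2,np.ptp(P,0))
m=(z>.145)&(z<.19)&(abs(u-140)<50)&(abs(v-238)<40);P=W[m];print('bar',cv2.minAreaRect(P[:,:2].astype(np.float32)*1000),np.median(P[:,2]))
im=dict(np.load('top0.npz'));W=cloud(im);z=W[...,2]
m=(z>.07)&(u>375)&(u<455)&(v>180)&(v<285);P=W[m];print('handle',cv2.minAreaRect(P[:,:2].astype(np.float32)*1000),np.median(P[:,2]),len(P))
hsv=cv2.cvtColor(im['frame'],cv2.COLOR_BGR2HSV)
m=((hsv[...,1]<90)&(abs(u-422)<24)&(abs(v-229)<22)&(abs(z-.0045)<.006)).astype(np.uint8)
n,l,s,c=cv2.connectedComponentsWithStats(m);print(s[:,4],c)
P=W[(hsv[...,1]<90)&(z<.012)&(u>408)&(u<437)&(v>214)&(v<245)];print(len(P),P.mean(0))
```

```text
plate px (235.4863739013672, 190.76564025878906) 33.799644470214844 ((235.4549102783203, 190.8522186279297), (66.30724334716797, 66.6502685546875), 81.42015838623047)
2963 [0.60107156 0.08532365 0.12114854] [0.59934277 0.08814154 0.12016888] [0.15360683 0.15234112 0.00765732]
bar ((488.3511657714844, 323.9985046386719), (13.221567153930664, 136.3345184326172), 0.7292467951774597) 0.1707357752684629
handle ((450.5224609375, -331.11834716796875), (14.655970573425293, 83.1166000366211), 53.68761444091797) 0.07750906043668493 214
[234197     74    588    325      1     12      1      1      1] [[278.87276524 209.40994974]
 [401.91891892 213.71621622]
 [422.67687075 228.02040816]
 [438.30461538 238.72615385]
 [412.         221.        ]
 [404.75       232.75      ]
 [408.         238.        ]
 [412.         241.        ]
 [421.         248.        ]]
617 [ 0.51894898 -0.39265036  0.00444833]
```

```bash
cat >> h.py <<'E'
T0=np.array([.607,-.1624]);TY=-19.9*D
ZOFF=0.0
def tp(x,y,z,pitch):
    w=T0+R.from_euler('z',TY).apply([x,y,0])[:2]
    return scoop([w[0],w[1],z],TY,pitch,1)
def go(x,y,z,pitch,v=.08):
    p,o=tp(x,y,z,pitch); move_l(p,v,o)
def ft(): return np.array(state()['ft_force'])
def fl():
    """force in tray axes"""
    return R.from_euler('z',-TY).apply(ft())
E
python3 - <<'E'
from h import *
h=np.array([.4505,-.3311]);y=-36.3*D
org=h+.086*np.array([np.cos(y),np.sin(y)])
p,o=scoop([*org,.003],y,0,1,(0,0,0)); print(p)
move_to(p+[0,0,.08],o); 
a=snap('wrist','w_handle')
move_l(p,.1); f0=ft(); close(); print(state()['finger_gap'],state()['finger_force'],ft()-f0)
move_l(p+np.array([0,0,.12]),.15); print(ft()-f0,state()['finger_gap'],state()['time'])
snap('wrist','w_held'); a,b=[cv2.imread(f'pics/{n}.png') for n in('w_handle','w_held')]
cv2.imwrite('pics/w2.png',cv2.resize(np.hstack([a,b]),(800,300)))
E
```

```text
[ 0.4505 -0.3311  0.058 ]
0.01387262716423574 29.96809870004654 [-0.67709526  0.03052711 -0.67150289]
[-0.18890202  0.01840439 -1.25344915] 0.013995768985959417 19.1417
```

View pics/w2.png

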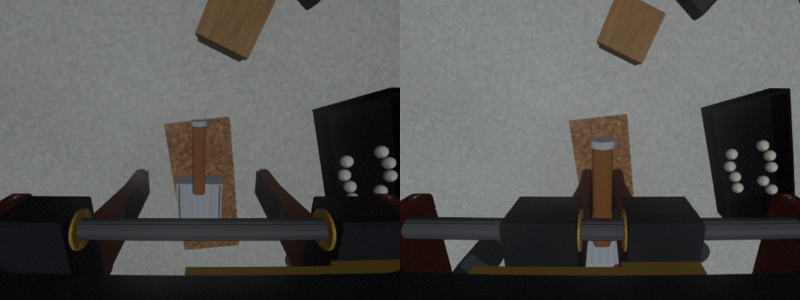

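The wrist view shows the scoop held straight, its handle centred between the fingers at (600,190). Now the first pass, on the left side of the tray.

```bash
cat >> h.py <<'E'
def enter(y,x0=-.024,pitch=.52):
    p,o=tp(x0,y,.10,pitch); move_to(p,o)
    go(x0,y,.012,pitch,.12); f0=ft()[2]; z=.010
    while z>.0005:
        go(x0,y,z,pitch,.03); d=ft()[2]-f0
        if d>1.0: break
        z-=.001
    print('floor z',round(z,4),'dF',round(d,2)); return z
def push(y,z,xend=.083,y1=None,pitch=.04,lim=5):
    """flatten and push to the far wall; returns lip x reached"""
    y1=y if y1 is None else y1
    go(-.010,y,z+.0005,.5,.06); go(.008,y,z+.0005,pitch,.06); f0=fl()
    go(.05,y1,z,pitch,.07)
    x=.05
    while x<xend:
        x=min(x+.004,xend); go(x,y1,z,pitch,.04); d=fl()-f0
        if -d[0]>lim: break
    print('push end x',round(x,3),'F',np.round(d,1)); return x
def lift(y,z,x):
    """tilt back about the heel with the lip following the leaning wall, then up"""
    for k in (.12,.24,.36):
        zz=z+.08*np.sin(k); go(x+.213*(zz-z)-.001,y,zz+.001,-k,.06)
    go(x-.01,y,.10,-.36,.1); go(x-.03,y,.2,-.36,.2)
E
python3 - <<'E'
from h import *
y=.0175
z=enter(y); x=push(y,z)
snap('top','p1a')
lift(y,z,x)
print(state()['time'],ft())
snap('wrist','p1w'); im=snap('top','p1b')
t=[cv2.imread('pics/%s.png'%n) for n in('p1a','p1b')]
t=[cv2.resize(a[110:270,280:440],(400,400)) for a in t]
cv2.imwrite('pics/p1.png',np.hstack(t))
E
```

```text
floor z 0.004 dF 6.19
push end x 0.082 F [-11.2  -1.    5.6]
29.3083 [ 0.61153242  0.53796317 -1.85974774]
```

View pics/p1.png

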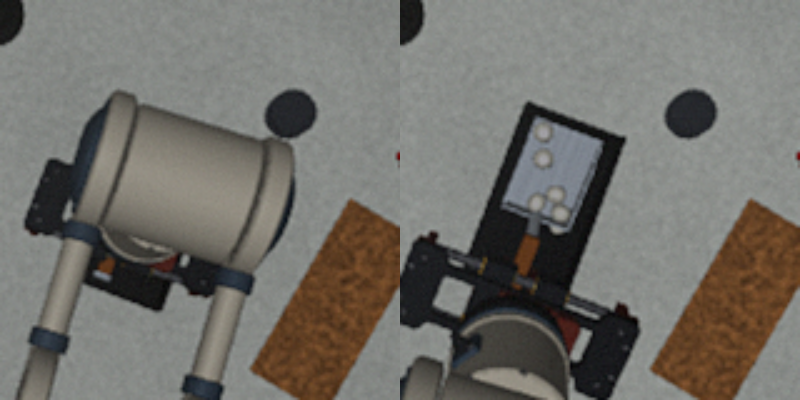

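After lifting, the scoop carries 5 pieces: two near the mouth at (543,130) and (543,158), three at the back. Another piece shows below it at (557,230). I'll check the real blade tilt from depth before travelling.

```bash
cat >> h.py <<'E'
def bladetilt():
    im=get_image('top');W=cloud(im);f=im['frame'];s=state();p=np.array(s['ee_pos'])
    hsv=cv2.cvtColor(f,cv2.COLOR_BGR2HSV)
    S=R.from_quat(np.roll(s['ee_rot'],-1))*R.from_euler('z',-np.pi)*R.from_euler('x',-np.pi)
    L=S.inv().apply((W.reshape(-1,3)-p))+SH
    m=(abs(L[:,0])<.037)&(abs(L[:,1])<.026)&(abs(L[:,2])<.03)
    P=L[m]
    A=np.c_[P[:,:2],np.ones(len(P))];w=np.ones(len(P),bool)
    for _ in range(6):
        c=np.linalg.lstsq(A[w],P[w,2],rcond=None)[0]; r=P[:,2]-A@c; w=abs(r)<max(.0025,.5*np.std(r[w]))
    print('blade rel tilt (rad, +=mouth up)',np.round(np.arctan(c[:2]),3),'z0 mm',round(c[2]*1e3,1),'n',w.sum(),len(P))
    return im
E
python3 - <<'E'
from h import *
im=bladetilt(); im=snap('wrist','p1w2')
E
```

```text
blade rel tilt (rad, +=mouth up) [-0.063  0.008] z0 mm -1.0 n 523 848
```

View pics/p1w2.png

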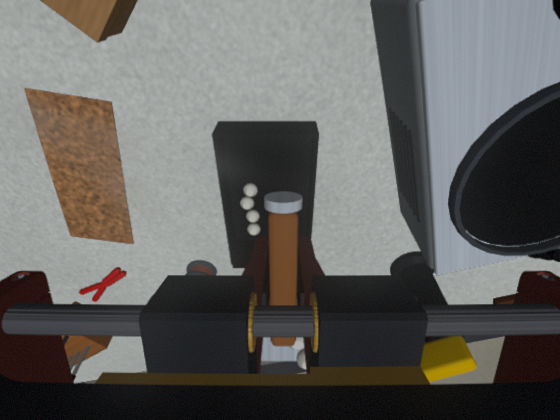

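The wrist view shows exactly 4 pieces left in the tray, at (250,190)–(254,229), so all 5 are in the scoop. It slipped about 3.6° mouth-down in the grip, so I'll tilt it back a bit more, then carry and pour.

```bash
cat >> h.py <<'E'
BW=np.array([.4875,.3242])
def bp(dx,z,pitch,v=.12,dy=0,mv=True):
    p,o=scoop([BW[0]+dx,BW[1]+dy,z],0,pitch,1)
    if mv: move_l(p,v,o)
    return p,o
def pour():
    for a in ((-.05,.25,-.47),(-.05,.13,-.47),(-.04,.12,-.2),(-.035,.1,.2),(-.035,.09,.9)):
        assert inverse_kinematics(*bp(*a,mv=False)) is not None,a
    bp(-.05,.25,-.47,.22); bp(-.05,.13,-.47,.15); bp(-.042,.115,-.1,.1); bp(-.038,.10,.2,.08); bp(-.035,.09,.55,.08); bp(-.035,.09,.93,.1); hold(.3)
    bp(-.035,.092,.7,.15); bp(-.035,.09,.93,.15); hold(.2)
E
python3 - <<'E'
from h import *
s=state(); p=np.array(s['ee_pos'])
go(.05,.0175,.24,-.47,.12)
pour()
print(state()['time'],ft()); snap('top','pour1'); snap('wrist','pour1w')
bp(-.06,.25,0,.2)
bladetilt(); snap('top','pour1b')
t=[cv2.imread('pics/%s.png'%n) for n in('pour1','pour1b')]
t=[cv2.resize(a[150:330,60:260],(400,360)) for a in t]
cv2.imwrite('pics/pp.png',np.hstack(t))
E
```

```text
36.9333 [-0.15137914  0.03956765 -0.43957382]
blade rel tilt (rad, +=mouth up) [-0.06  -0.006] z0 mm 0.1 n 789 889
```

View pics/pp.png

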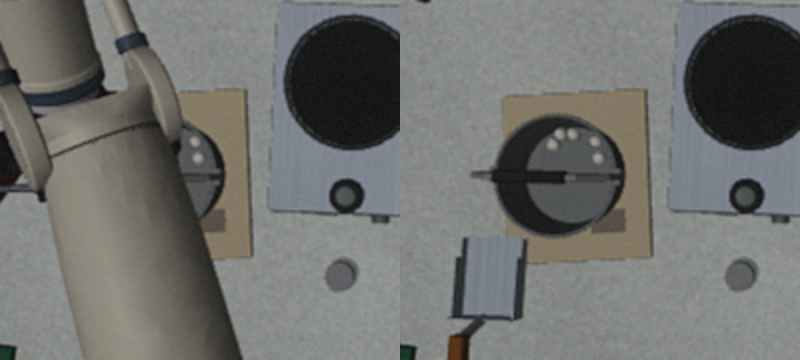

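All 5 pieces are in the bowl. Now the second pass on the right, correcting for the slip.

```bash
cat >> h.py <<'E'
PO=.06
def scoop(ref,yaw,pitch,flip,at=(0.04,0,0)):
    S=R.from_euler('z',yaw)*R.from_euler('y',pitch)
    T=R.from_euler('z',yaw)*R.from_euler('y',pitch-PO)*R.from_euler('x',np.pi)*R.from_euler('z',flip*np.pi)
    p=np.array(ref)+S.apply(np.array([-.086,0,.066])-np.array(at))+T.apply([0,0,.011])
    return p,q(T)
E
python3 - <<'E'
from h import *
bp(-.1,.25,0,.2)
y=-.0175
z=enter(y); x=push(y,z,xend=.082)
lift(y,z,x)
print(state()['time'],ft())
go(x-.03,y,.24,-.47,.12)
bladetilt(); snap('wrist','p2w'); snap('top','p2b')
a=cv2.imread('pics/p2w.png');b=cv2.imread('pics/p2b.png')
cv2.imwrite('pics/p2.png',np.hstack([cv2.resize(a[100:400,100:400],(400,400)),cv2.resize(b[110:270,280:440],(400,400))]))
E
```

```text
floor z 0.002 dF 2.19
push end x 0.082 F [-7.1 -0.2  3.9]
50.175 [-0.34431162 -0.02097365 -1.62702534]
blade rel tilt (rad, +=mouth up) [-0.124  0.008] z0 mm -3.8 n 624 907
```

View pics/p2.png

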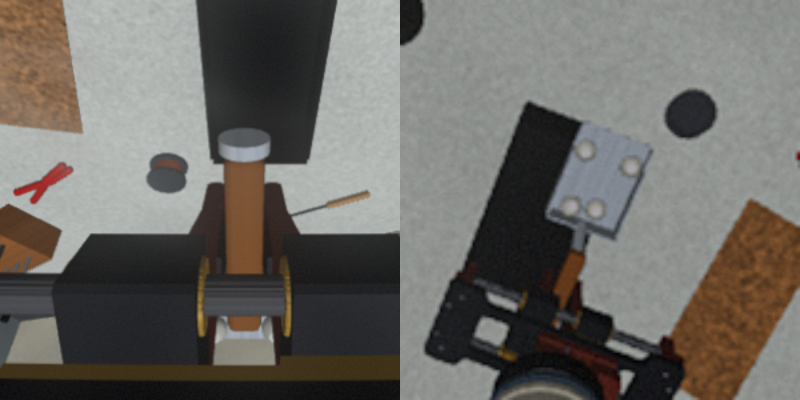

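All 4 remaining pieces are in the scoop and the visible tray floor is empty. Now the pour.

```bash
sed -i 's/^PO=.06/PO=.12/' h.py
python3 - <<'E'
from h import *
pour()
print(state()['time'],ft())
bp(-.06,.25,0,.2); bp(-.1,.27,0,.2)
bladetilt(); im=snap('top','pour2b');np.savez('top2.npz',**im)
b=im['frame']
cv2.imwrite('pics/pp2.png',np.hstack([cv2.resize(b[150:330,60:260],(400,360)),cv2.resize(b[130:274,290:450],(400,360))]))
E
```

```text
Traceback (most recent call last):
  File "h.py", line 88, in pour
    bp(-.05,.25,-.47,.22); bp(-.05,.13,-.47,.15); bp(-.042,.115,-.1,.1); bp(-.038,.10,.2,.08); bp(-.035,.09,.55,.08); bp(-.035,.09,.93,.1); hold(.3)
    ~~^^^^^^^^^^^^^^^^^^^
  File "h.py", line 83, in bp
    if mv: move_l(p,v,o)
           ~~~~~~^^^^^^^
bench.IKError: the arm cannot follow that straight line within its joint ranges
```

Run:
```python
from h import *
print(np.round(state()['joint_pos'],2))
for pt in (-.47,-.42,-.36):
    for dx in (-.05,):
        j=inverse_kinematics(*bp(dx,.25,pt,mv=False));print(pt,np.round(j,2))
ok=False
for yaw in (-10,-15,0):
  for w in ((.62,.08,.25),(.60,.15,.25),(.58,.0,.25)):
    if ok: break
    try:
        p,o=scoop(w,yaw*D,-.45,1); move_l(p,.22,o); ok=True; print('mid',w,yaw)
    except IKError: pass
try:
    bp(-.03,.25,-.45,.2); print('over')
except IKError as e: print(e)
print(state()['ee_pos'],state()['time'])
```

```text
[-0.34 -0.55  1.86 -0.    1.31 -1.56]
-0.47 [ 1.14 -0.64  1.91 -0.53  1.59 -0.52]
-0.42 [ 1.1  -0.62  1.87 -0.48  1.62 -0.56]
-0.36 [ 1.06 -0.59  1.82 -0.42  1.65 -0.6 ]
mid (0.62, 0.08, 0.25) -10
over
[0.32169602 0.32364907 0.24548056] 53.525
```

Run:
```python
from h import *
pour()
print(state()['time'],ft())
bp(-.06,.25,0,.2); bp(-.1,.27,0,.2)
bladetilt(); im=snap('top','pour2b');np.savez('top2.npz',**im)
b=im['frame']
cv2.imwrite('pics/pp2.png',np.hstack([cv2.resize(b[150:330,60:260],(400,360)),cv2.resize(b[130:274,290:450],(400,360))]))
```

```text
58.4083 [ 1.01477524  0.35821788 -0.67053689]
blade rel tilt (rad, +=mouth up) [-0.158  0.002] z0 mm -6.6 n 851 913
```

View pics/pp2.png

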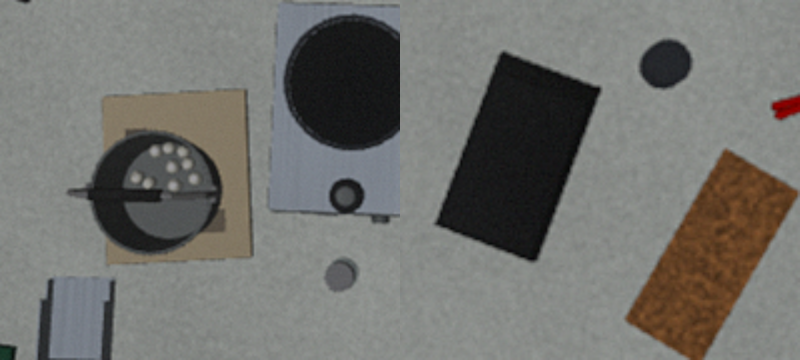

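All 9 pieces are in the bowl and the tray is empty. The bowl was nudged about 2 cm toward the robot, to crop (156,192), but is still on the board. Next I'll lay the scoop on the mat.

```bash
sed -i 's/^PO=.12/PO=.157/' h.py
python3 - <<'E'
from h import *
org=np.array([.517,-.377]);y=-34*D
P=lambda z:scoop([*org,z],y,0,1,(0,0,0))
p,o=P(.2); move_to(p,o); p,o=P(.02); move_l(p,.15); f0=ft()[2]; z=.012
while z>-.004:
    move_l(P(z)[0],.03); d=ft()[2]-f0
    if d>1.2: break
    z-=.001
print('z',z,d); gripper_open(); hold(.2)
p=np.array(state()['ee_pos']); move_l(p+[0,0,.1],.15)
move_to([.40,-.25,.33],down(0,1))
im=snap('top','laid');np.savez('top3.npz',**im);W=cloud(im);zz=W[...,2];u,v=np.meshgrid(np.arange(560),np.arange(420))
m=(zz>.145)&(zz<.19)&(abs(u-140)<50)&(abs(v-245)<45);Q=W[m];print('bar',cv2.minAreaRect(Q[:,:2].astype(np.float32)*1000),np.median(Q[:,2]))
m=(zz>.07)&(u>375)&(u<455)&(v>180)&(v<285)&(zz<.09);Q=W[m];print('handle',cv2.minAreaRect(Q[:,:2].astype(np.float32)*1000) if len(Q) else 0)
print(state()['time']); a=im['frame']
cv2.imwrite('pics/l2.png',np.hstack([cv2.resize(a[160:310,80:280],(400,300)),cv2.resize(a[160:310,290:490],(400,300))]))
E
```

```text
z -0.0030000000000000035 1.4678519537174728
bar ((466.87750244140625, 327.7017822265625), (136.69808959960938, 13.857120513916016), 89.81867218017578) 0.17031905562702565
handle ((449.8624267578125, -323.5369873046875), (14.758954048156738, 82.28936767578125), 62.90699005126953)
71.175
```

View pics/l2.png

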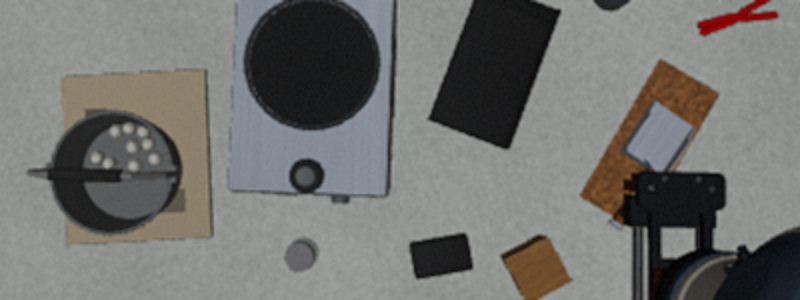

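The scoop lies on the mat, blade at (660,135). The bowl is now at (0.467, 0.328), yaw about 0. Next I'll carry it to the seat.

Run:
```python
from h import *
c=[.4665,.3274]
move_to([.45,.15,.36],down(0,1))
grab(c,0,1,.151,.1); f1=ft()
move_l([*c,.36],.12); print(state()['finger_gap'],ft()-f1)
s=[.601,.0850]
move_l([*s,.36],.15); move_l([*s,.285],.1); f0=ft()[2]; z=.275; move_l([*s,z],.04)
while z>.256:
    z-=.0015; move_l([*s,z],.03); d=ft()[2]-f0
    if d>1.5: break
print('z',z,d,ft())
im=snap('side','seat'); cv2.imwrite('pics/seatc.png',cv2.resize(im['frame'][140:330,180:400],(660,570)))
```

```text
gap 0.013930741018474073 ff 29.99979078769684 t 75.8
0.013893246158454187 [ 0.93305088  0.23818008 -4.88443902]
z 0.26 3.60685895969377 [-1.53383449 -0.05341984 -1.53989263]
```

View pics/seatc.png

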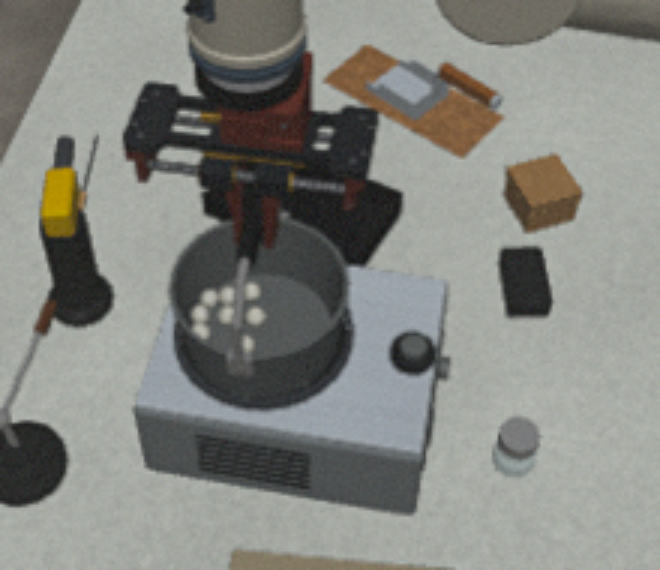

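The bowl sits inside the ring at z≈0.119 with 9 pieces inside, and the scoop lies flat on the mat. I'll release, check, and press the button.

Run:
```python
from h import *
gripper_open(); move_l([.601,.085,.38],.15)
o=None
for fl in (0,1):
    j=inverse_kinematics([.4695,.0865,.2],down(90*D,fl)); print(fl,None if j is None else np.round(j,2))
    if j is not None and (o is None or abs(j[5])<abs(jb)): o,jb=down(90*D,fl),j[5]
move_to([.45,.0865,.34],o); 
im=snap('top');W=cloud(im);zz=W[...,2];u,v=np.meshgrid(np.arange(560),np.arange(420))
m=(zz>.262)&(zz<.295)&(abs(u-235)<55)&(v>140)&(v<215);Q=W[m];print('bar',cv2.minAreaRect(Q[:,:2].astype(np.float32)*1000),np.median(Q[:,2]))
close(); b=[.4695,.0865]
move_l([*b,.18],.15); move_l([*b,.150],.08); f0=ft()[2]; z=.147
while z>.136:
    move_l([*b,z],.03); d=ft()[2]-f0; print(round(z,4),round(d,1),end='; ')
    if d>9: break
    z-=.001
hold(.3); print(state()['ee_pos'][2])
move_l([*b,.2],.1); move_l([.42,.0,.34],.2)
im=snap('top','end');np.savez('top4.npz',**im);W=cloud(im);zz=W[...,2]
m=(zz>.262)&(zz<.295)&(abs(u-235)<55)&(v>140)&(v<215);Q=W[m];print('bar',cv2.minAreaRect(Q[:,:2].astype(np.float32)*1000),np.median(Q[:,2]))
m=(zz>.07)&(u>375)&(u<455)&(v>180)&(v<285)&(zz<.09);Q=W[m];print('handle',cv2.minAreaRect(Q[:,:2].astype(np.float32)*1000),Q[:,2].min(),Q[:,2].max())
hv=cv2.cvtColor(im['frame'],cv2.COLOR_BGR2HSV)
print('time',state()['time'])
cv2.imwrite('pics/endc.png',cv2.resize(im['frame'][130:310,185:465],(800,514)))
```

```text
0 [ 0.11 -0.24  1.6  -0.    1.78  1.68]
1 [ 0.11 -0.24  1.6   0.    1.78 -1.46]
bar ((601.8729248046875, 86.42829895019531), (14.198381423950195, 127.59977722167969), 0.1346437782049179) 0.2802467485125172
0.147 2.2; 0.146 2.0; 0.145 4.5; 0.144 4.6; 0.143 8.6; 0.142 12.1; 0.14414787371919233
bar ((601.7973022460938, 86.36927032470703), (127.420166015625, 14.29588794708252), 89.93359375) 0.28009249167935957
handle ((448.07177734375, -326.976318359375), (15.046396255493164, 82.77381896972656), 57.11491775512695) 0.07054779344527784 0.08419586677188517
time 93.8083
```

View pics/endc.png

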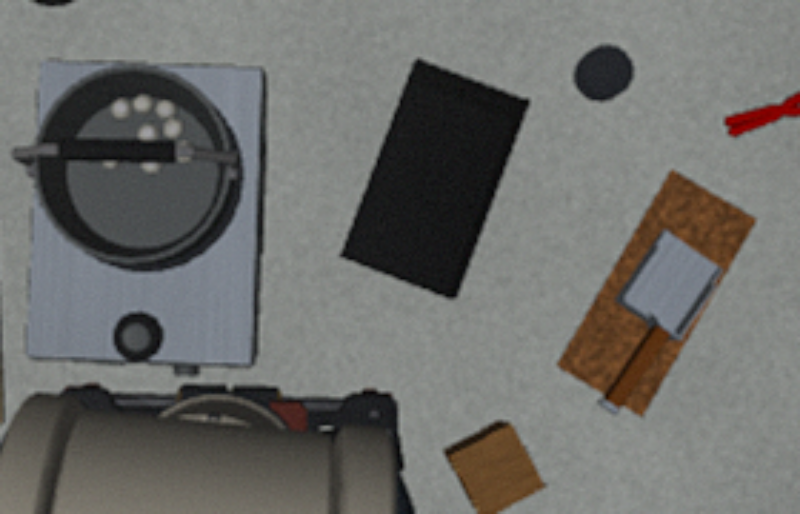

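The bowl is home, with its bar about 1.5 mm from the seat centre, and the scoop is flat on the mat. To be sure the button went fully down, I'll press again harder and watch the real TCP height.

Run:
```python
from h import *
fl=0 if False else 1
b=[.4695,.0865]
move_l([*b,.2],.15); move_l([*b,.155],.08); hold(.2); f0=ft()[2]; print('free err',state()['ee_pos'][2]-.155)
for z in (.151,.149,.147,.145,.143,.141,.139,.137,.135,.133):
    move_l([*b,z],.03); hold(.15); d=ft()[2]-f0; print(z,round(state()['ee_pos'][2],4),round(d,1),end='; ')
    if d>24: break
hold(.2)
move_l([*b,.2],.1); move_l([.42,.0,.34],.2); hold(.5)
im=snap('top');W=cloud(im);zz=W[...,2];u,v=np.meshgrid(np.arange(560),np.arange(420))
m=(zz>.262)&(zz<.295)&(abs(u-235)<55)&(v>140)&(v<215);Q=W[m];print('bar',cv2.minAreaRect(Q[:,:2].astype(np.float32)*1000),np.median(Q[:,2]))
m=(abs(u-233)<4)&(abs(v-247)<4);print('button z',np.median(zz[m]),state()['time'],state()['ft_force'])
```

```text
free err 0.0006878981677957696
0.151 0.151 0.2; 0.149 0.1492 1.9; 0.147 0.1472 2.9; 0.145 0.1452 4.6; 0.143 0.1442 9.3; 0.141 0.144 17.2; 0.139 0.1438 24.6; bar ((601.9853515625, 86.46339416503906), (127.59436798095703, 14.486011505126953), 89.99375915527344) 0.28028165722136406
button z 0.14134019842666723 101.3583 [-0.38698412  1.66220654 -0.52028743]
```

The button moved 5 mm on its spring to a hard stop and came back up, so it was fully pressed. Handing in.

```bash
python3 -c "
from bench import *
print(job_done())"
```

```text
the job is handed in; nothing more can be done
None
```

The job is handed in (no verdict was returned): all 9 pieces are in the bowl, which is home inside the drive ring; the scoop lies flat on its mat, and the start button was pressed fully down and came back up.

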